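# Set the router table's height dial and lock it

### The arm

A 7-joint arm with a two-finger parallel gripper is mounted at the origin on the work surface. World frame = base frame: x ahead of the robot, y to its left, z up, the work surface at z = 0. Lengths are in m, angles in rad, forces in N, time in s.
With the tool pointing down it reaches from about 0.4 to 0.85 m from the base axis. Payload 10.4 kg.
Tool frame: the origin (TCP) lies on the centre line of the jaws, within the pads' length; the fingertips stand 14 mm ahead of it and the grasp point (between the pads) lies 5 mm behind it (tip_reach is the z of the fingertips in the tool frame, in m); z points along the fingers, x is the direction in which the jaws open and shut, and the axes are right-handed (so a half turn about z gives the same grasp; the last joint's range is limited). The gripper opens to 87 mm and grips with 3 to 60 N. Pads are 19 mm wide; open, the fingers measure 117 mm over their backs; the gripper's body (75 mm by 190 mm) begins 51 mm behind the grasp point.
Start: joints at [-1.334, 0.332, -0.065, 1.46, 0.022, 1.35, -0.088], TCP at [0.161, 0.604, 0.237] pointing down, gripper open.
Joint ranges: [-2.6, 2.6], [-0.5, 2.12], [-1.47, 1.34], [0.16, 2.42], [-1.27, 4.41], [0.06, 2.06], [-2.6, 2.6]. Speed limits (rad/s): [2.22, 2.22, 2.79, 2.79, 3.14, 3.14, 3.14].

### API

Orientations are given as a unit quaternion [x, y, z, w].
In Python, from bench import * gives the robot as it stands.
- The arm moves only by the tool carry_out, never from a script. Its argument "rows" is a list of rows, each a list of 5 numbers: the closure, from -1 (fully open) to 1 (shut), so that 0 is half open, then the shift along the tool's x, y, z in units of 30 mm (1.0 is 30 mm), then the turn about the tool's z in units of 5 degrees (1.0 is 5 degrees). In form: [[jaw, x, y, z, turn], ...]. A call has 1 to 20 rows; each row shifts and turns the pose as measured when the row begins, along the tool's axes as they then stand; what a row does not reach is not made up. A row lasts 1/12 s, in which the tool goes at most 41.7 mm and 7.16 degrees, less where a joint would pass 70% of its speed; a pose out of reach is approached as far as the arm can. A call is refused whole if a number of a shift passes 1 or a number of a turn 1, either way. A call with a gripper value outside its range is refused whole. The fingers move at their own pace and stop on an object; "force" is the grip in N (left out, the last holds). Time passes only in rows, so rows that do not move let the fingers close. It gives the time, the measured TCP pose, the force and the opening at its end, in the units of the state.
- read_state(): the state, without advancing time (a new reading comes with each control period).
- camera(name): name is "side" or "top"; returns the picture (384x512x3 uint8, blue, green, red); there is no depth.
- camera_info(name): a dict with "fx", "fy", "cx", "cy" (pixels), "extrinsics" (4x4, takes a point from camera to world coordinates). Camera axes: x right, y down, z forward; pixel columns grow to the right and rows downward; lengths in m; the calibration is good to about 2 mm. A picture is of the moment at which its call begins. camera_info takes no time and is no camera call.
- close_job(): hands the job in, once; it reports no verdict.
Trained networks look in the newest picture that a camera, given by its name, has taken for a name from the list of things; names that differ only in an ending like _2 or _b are one class to them, and where a whole thing is asked for, a point or a joint stands for the part that bears it (a point fixed in the world has none). Each returns a list of dicts, best first, with "conf" (0 to 1); they miss things now and then, are a little off and sometimes report something else, mostly with a low value. They report only what shows in the picture. A call takes as long as a camera call.
- recognise(query, camera): "box" ([centre column, centre row, width, height] in pixels, round what is visible of it).
- silhouettes(query, camera): "mask" (384x512 bool, what is visible of it) and "box" ([centre column, centre row, width, height] in pixels, round what is visible of it).
- pinpoint(query, camera): "xy" ([column, row] in pixels: a listed point, or the origin of a listed thing).
The state is a dict: "time": time; "joint_positions": joint angles; "joint_vel": joint speeds; "joint_torque": joint torques, N m; "ee_pos": TCP position; "eef_rot": TCP orientation; "ft_force": force on the tool from outside, world axes, zero at the start; "torque": the same for the moment, N m; "width": finger opening in m.
Only numpy, scipy, OpenCV 4.12 (cv2) and the standard library are available. Lean on these libraries where they do the work, as an engineer would, in place of code of your own. Each camera call takes 0.05 s, during which the arm holds its last target. There are 200 camera calls.

### The job

Set the router's height: push the dial's finger post round with the fingertips until the white index mark lines up with the one long line of the scale, and leave it there. Then push the lock lever fully over, away from the robot, to its stop. Only push, do not grip the post or the lever, and leave the other things on the bench where they are.

Things in the scene. Friction and masses are not known exactly. Their poses are not given: they have to be found in the camera images.
- lift: Router table top: a fixed grey slab 440 x 380 mm, upper face 30 mm above the bench, with a router bit (34 mm tall) in a metal insert and a plywood fence (90 mm tall above the bench) at its far end. Origin on the bench, 120 mm from its near edge, 190 mm from either side. x away from the robot to the fence, y left, z up. Dial axis at x 0, y +60 mm; lever pivot at x +50 mm, y -135 mm.
- dial (a joint): Angle of the black dial about its vertical axis, rad; positive is anticlockwise from above. The index mark points along +x of lift at 0; stops at -2.6 and 2.6. Friction (0.12 N m, some 2.5 N at the post) keeps it where it is left; no spring, no clicks.
- dial_centre (a point): Point on the dial's axis, on its upper face. The dial is a black disc 142 mm across whose face is 45 mm above the bench, with a steel hub 36 mm across standing up to 9 mm above the face.
- index_end (a point): Outer end of the index mark, on the dial's rim, 72 mm from the axis. The index mark is the single white radial line on the dial's face, 36 mm long and 4 mm wide, on the side opposite to the finger post; it turns with the dial.
- target_end (a point): Inner end of the target line, 72 mm from the dial's axis: the one long line (30 x 4 mm) of the scale, the others being 10 mm long, 12 degrees apart. The scale is a fixed aluminium ring round the dial, 212 mm across, 42 mm above the bench, set differently in each run. This point and index_end coincide from above when the index is on the line.
- post_top (a point): Centre of the top of the dial's finger post, an upright wooden block with its centre 50 mm from the axis, exactly opposite the index mark: 24 mm long radially, 20 mm thick along the turning direction, from the dial's face (45 mm above the bench) up to 81 mm above the bench. Push on either flat side to turn the dial.
- lever (a joint): Angle of the lock lever, rad: 0 leans 0.5 rad from upright towards the robot side (-x of lift, unlocked), 1.0 is its stop, leaning 0.5 rad away from the robot (locked). It starts between 0 and 0.12, and friction (about 0.12 N m, some 2 to 3 N near the tip) keeps it where it is left. It does not block the dial.
- lever_pivot (a point): Middle of the lever's horizontal pivot, 44 mm above the bench; the pivot runs along y of lift.
- lever_tip (a point): Middle of the lever's upper end, 63 mm from the pivot. The lever is a flat paddle 30 mm wide (along y of lift) and 18 mm thick with aluminium side plates; its tip is about 99 mm above the bench at both ends of its swing, 107 mm when upright. Push it on its near face, upper part.
- glue: Bystander: a closed glue bottle, 60 mm across, 170 mm tall, standing left of the far part of the router table; origin under its centre.
- screwdriver: Bystander: a screwdriver about 200 mm long lying on the bench right of the router table; origin at its middle, on the bench.
- offcut: Bystander: a wooden offcut 110 x 50 x 28 mm lying on the bench right of the router table; origin under its centre.
- tape: Bystander: a roll of paper tape, 90 mm across, 22 mm high, lying flat on the bench left of the router table; origin under its centre.
- push_block: Bystander: a plywood block 90 x 35 x 30 mm lying on the router table beyond the lever; origin under its centre.
- collet: Bystander: a small steel collet nut, 28 mm across, 26 mm high, standing on the router table between dial, lever and router bit; origin under its centre.
- mug: Bystander: a white mug, 80 mm across, 90 mm tall, standing far right on the bench; origin under its centre.

How it is judged:
On the way, in this order (a step that is already met when the one before it is completed fails the run):
1. the index mark is on the long scale line, the lock lever not yet over (horizontal distance between index_end and target_end below 0.004 m and value of joint lever below 0.5 rad), for 0.3 s.
2. the lock lever is pushed over, the index still on the line (horizontal distance between index_end and target_end below 0.004 m and value of joint lever above 0.85 rad), for 0.2 s.
At the end, for the whole second after the job is handed in: The outer end of the index mark is within 4 mm of the inner end of the long scale line seen from above (3.2 degrees of dial turn), the lock lever is past 0.85 rad of its 1.0 rad swing, and both are at rest (all of step 2 and velocity of joint dial between -0.05 and 0.05 rad/s and velocity of joint lever between -0.05 and 0.05 rad/s); the robot touches nothing.
It fails at once if the finger post is gripped (fingers press on both of its side plates at once, over 0.5 N each) (contact force between the fingers and dial_c4 above 0.5 N and contact force between the fingers and dial_c5 above 0.5 N).
It fails at once if the lever is gripped (fingers press on both of its side plates at once, over 0.5 N each) (contact force between the fingers and lever_c2 above 0.5 N and contact force between the fingers and lever_c3 above 0.5 N).
It fails at once if a bystander is lifted or moved by more than 25 mm (distance of any of glue, screwdriver, offcut, tape, push_block, collet, mug from where it was at the start of the episode above 0.025 m).
It also fails if it takes over 64 s, if anything falls off the work surface, if the arm or the gripper's body presses on something with over 40 N, if the wrist force passes 120 N, or if a joint passes its speed limit or range.

## Working session

There is one attempt and no reset: what is moved stays moved. The work goes in short steps, Python scripts to look and compute and a tool call to move; the robot and the scene stay as the last step left them, time stands still between calls to the robot, and variables do not carry over. Pictures are saved under pics/ and viewed, about 8 in all and at most 12, crops included, and the job is handed in when it is done.

Besides the shell and the picture viewer there is one more tool, called after "Emit:" as a command line: name --pt "numbers of a row" for each row, then --argument value for the rest. carry_out: Moves the arm, as the interface text tells. Its arguments: {"type":"object","properties":{"rows":{"type":"array","items":{"type":"array","items":{"type":"number"}}},"force":{"type":"number"}},"required":["rows"]}

```bash
mkdir -p pics
cat > h.py <<'E'
from bench import *
import numpy as np, cv2
from scipy.spatial.transform import Rotation as R
def px2w(cam,xy,z):
    i=camera_info(cam);E=np.array(i["extrinsics"])
    d=E[:3,:3]@np.array([(xy[0]-i["cx"])/i["fx"],(xy[1]-i["cy"])/i["fy"],1.]);o=E[:3,3]
    return o+d*(z-o[2])/d[2]
def w2px(cam,p):
    i=camera_info(cam);E=np.linalg.inv(np.array(i["extrinsics"]));c=E[:3,:3]@p+E[:3,3]
    return np.array([i["fx"]*c[0]/c[2]+i["cx"],i["fy"]*c[1]/c[2]+i["cy"]])
E
python3 - <<'E'
from h import *
for c in("top","side"):
    cv2.imwrite(f"pics/{c}0.png",camera(c)); print(c,np.round(camera_info(c)["extrinsics"],3).tolist(),camera_info(c)["fx"])
Z=dict(dial_centre=.045,index_end=.045,target_end=.042,post_top=.081,lever_pivot=.044,lever_tip=.099,lift=0.0,collet=.03,push_block=.03,glue=0)
for c in("top","side"):
  for n,z in Z.items():
    for r in pinpoint(n,c)[:2]: print(c,n,round(r["conf"],2),np.round(r["xy"],1),np.round(px2w(c,r["xy"],z),4))
s=read_state();print(s["ee_pos"],s["eef_rot"],R.from_quat(s["eef_rot"]).as_matrix().round(3).tolist(),s["time"],s["width"])
E
```

```text
top [[-0.025, -0.989, 0.146, 0.455], [-1.0, 0.023, -0.011, -0.015], [0.008, -0.146, -0.989, 1.118], [0.0, 0.0, 0.0, 1.0]] 411.33000418035556
side [[0.876, -0.32, 0.361, 0.283], [-0.482, -0.544, 0.687, -0.593], [-0.023, -0.776, -0.63, 0.622], [0.0, 0.0, 0.0, 1.0]] 346.7786210025858
top dial_centre 0.6 [244.  223.8] [ 0.5222 -0.004   0.045 ]
top index_end 0.9 [222.7 205.7] [0.5708 0.0507 0.045 ]
top target_end 0.87 [251.4 201.2] [ 0.5813 -0.0247  0.042 ]
top lever_pivot 0.76 [319.4 214.9] [ 0.5407 -0.2018  0.044 ]
top lever_tip 0.48 [321.5 222. ] [ 0.5186 -0.1966  0.099 ]
top lift 0.88 [260.6 227.8] [ 0.5131 -0.0483  0.    ]
top collet 0.48 [291.3 193.3] [ 0.6014 -0.1319  0.03  ]
top push_block 0.87 [323.5 165.4] [ 0.6753 -0.2219  0.03  ]
top glue 0.95 [174.9 177.2] [0.6577 0.1839 0.    ]
top glue 0.63 [396.4 219.7] [ 0.5261 -0.4189  0.    ]
side dial_centre 0.84 [236.5 214.9] [ 0.5178 -0.0116  0.045 ]
side index_end 0.82 [249.4 194.2] [0.5815 0.0432 0.045 ]
side index_end 0.65 [254.6 354.4] [ 0.3955 -0.3365  0.045 ]
side target_end 0.72 [261.7 210.9] [ 0.5795 -0.0271  0.042 ]
side target_end 0.46 [249.5 170.9] [0.6316 0.1399 0.042 ]
side post_top 0.95 [225.4 212.2] [ 0.4848 -0.0267  0.081 ]
side lever_pivot 0.65 [292.1 264.9] [ 0.5525 -0.2082  0.044 ]
side lever_tip 0.82 [275.6 249. ] [ 0.52  -0.195  0.099]
side lift 0.85 [244.7 238.7] [ 0.5165 -0.0535  0.    ]
side collet 0.7 [296.1 240.6] [ 0.6051 -0.1442  0.03  ]
side push_block 0.68 [346.8 246.4] [ 0.6939 -0.2159  0.03  ]
side glue 0.64 [251.2 170.4] [0.6626 0.1927 0.    ]
[0.16055776 0.60404915 0.2365791 ] [ 7.92751780e-01  6.09544596e-01  3.39818579e-05 -2.38196471e-05] [[0.257, 0.966, 0.0], [0.966, -0.257, 0.0], [0.0, 0.0, -1.0]] 1.1 0.0872698148064036
```

Run:
```python
import cv2
a=cv2.imread("pics/top0.png")[140:290,150:350];cv2.imwrite("pics/tc.png",cv2.resize(a,None,fx=4,fy=4,interpolation=cv2.INTER_CUBIC))
```

```text
(no output)
```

View pics/tc.png

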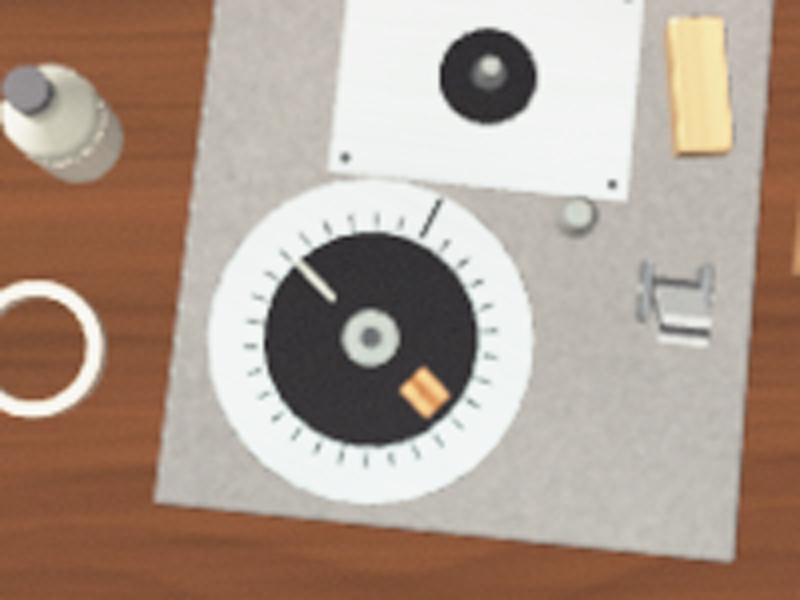

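View pics/side0.png

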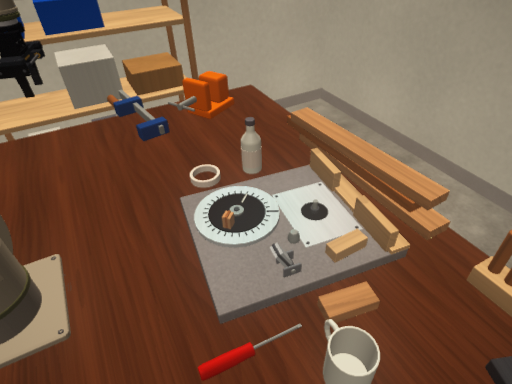

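The top crop shows the dial centre at about (243,224), the index end at (224,205) and the long line's inner end at (255,199). The post is lower right at (256,238) and the lever is at (320,218). The dial needs roughly 70° clockwise. Next I'll measure that more precisely.

```bash
cat >> h.py <<'E'
def samp(img,cam,c,z,rr,ang):
    g=img.min(axis=2)
    P=np.array([[w2px(cam,np.array([c[0]+r*np.cos(a),c[1]+r*np.sin(a),z])) for a in ang] for r in rr]).astype(np.float32)
    return cv2.remap(g,P[...,0],P[...,1],cv2.INTER_CUBIC).astype(float)
def peak(p,ang):
    p=cv2.GaussianBlur(p[None],(0,0),3)[0]-np.median(p);k=int(np.argmax(p));w=np.arange(k-14,k+15)%len(p)
    q=np.clip(p[w],0,None);return ang[k]+np.sum(q*np.arange(-14,15))/q.sum()*(ang[1]-ang[0]),p[k]
def dial(cam="top",guess=(.522,-.003),img=None,fit=True,cz=None):
    img=camera(cam) if img is None else img; c=np.array(guess,float)
    ang=np.radians(np.arange(-180,180,.5))
    if fit: # centre from disc rim: brightest radial gradient
        for _ in range(4):
            rr=np.arange(.060,.084,.0005);S=samp(img,cam,c,.0435,rr,ang)
            G=np.diff(cv2.GaussianBlur(S,(0,0),2),axis=0);r=rr[np.argmax(G,axis=0)]
            ok=abs(r-np.median(r))<.005
            A=np.c_[np.cos(ang),np.sin(ang),np.ones_like(ang)][ok];x=np.linalg.lstsq(A,r[ok],rcond=None)[0];c=c+x[:2]
    t=peak(255-samp(img,cam,c,.042,np.arange(.086,.100,.001),ang).mean(0),ang)
    i=peak(samp(img,cam,c,.045,np.arange(.042,.068,.001),ang).mean(0),ang)
    d=np.degrees(t[0]-i[0]); d=(d+180)%360-180
    print(cam,"c",c.round(4),"target",np.degrees(t[0]).round(1),round(t[1]),"index",np.degrees(i[0]).round(1),round(i[1]),"to go",d.round(2),"t",round(read_state()["time"],2))
    return c,t[0],i[0]
E
python3 - <<'E'
from h import *
for c in("top","side"): dial(c,img=cv2.imread(f"pics/{c}0.png"))
E
```

```text
Traceback (most recent call last):
  File "h.py", line 23, in dial
    rr=np.arange(.060,.084,.0005);S=samp(img,cam,c,.0435,rr,ang)
                                    ~~~~^^^^^^^^^^^^^^^^^^^^^^^^
  File "h.py", line 13, in samp
    P=np.array([[w2px(cam,np.array([c[0]+r*np.cos(a),c[1]+r*np.sin(a),z])) for a in ang] for r in rr]).astype(np.float32)
                 ~~~~^^^^^^^^^^^^^^^^^^^^^^^^^^^^^^^^^^^^^^^^^^^^^^^^^^^^^
  File "h.py", line 9, in w2px
    i=camera_info(cam);E=np.linalg.inv(np.array(i["extrinsics"]));c=E[:3,:3]@p+E[:3,3]
ValueError: time passes only in moves, steps and waits
```

```bash
sed -i 's/^from scipy/from functools import lru_cache\n_ci=camera_info\ncamera_info=lru_cache(None)(lambda n:_ci(n))\nfrom scipy/' h.py
python3 - <<'E'
from h import *
for c in("top","side"): dial(c,img=cv2.imread(f"pics/{c}0.png"))
E
```

```text
top c [5.214e-01 5.000e-04] target -27.8 74 index 42.3 147 to go -70.14 t 1.1
side c [0.5237 0.0016] target -27.7 90 index 43.0 108 to go -70.74 t 1.1
```

Emit:
carry_out --pt "1 -0.9 1 0 0" --pt "1 -0.9 1 0 0" --pt "1 -0.9 1 0 0" --pt "1 -0.9 1 0 0" --pt "1 -0.9 1 0 0" --pt "1 -0.9 1 0 0" --pt "1 -0.9 1 0 0" --pt "1 -0.9 1 0 0" --pt "1 -1 0.8 0 0" --pt "1 -1 0.8 0 0" --pt "1 -1 0.8 0 0" --pt "1 -1 0.8 0 0" --pt "1 -1 0.8 0 0" --pt "1 -1 0.8 0 0" --pt "1 -1 0.8 0 0" --pt "1 -1 0.8 0 0"

```text
time: 2.43
ee_pos: [0.4686, 0.0362, 0.2344]
eef_rot: [0.788, 0.615, 0.003, -0.003]
ft_force: [1.1, 0.6, 0.5]
width: 0.0003
```

```bash
cat >> h.py <<'E'
def go(x,y,z,yaw):
    s=read_state();M=R.from_quat(s["eef_rot"]).as_matrix()
    d=M.T@(np.array([x,y,z])-s["ee_pos"])/.03
    y0=np.degrees(np.arctan2(M[1,0],M[0,0]));print("pos",np.round(s["ee_pos"],4),"yaw",y0.round(1),"units",d.round(2),"turn",round((y0-yaw)/5,2),"w",s["width"],"F",np.round(s["ft_force"],1),"t",s["time"])
E
python3 -c "
from h import *
go(.507,-.056,.12,42.6)"
```

```text
pos [0.4686 0.0362 0.2344] yaw 75.9 units [-2.7   1.99  3.79] turn 6.67 w 0.00033211021221611744 F [1.1 0.6 0.5] t 2.4333
```

Translate first, then turn, staying at z of about 0.17.

Emit:
carry_out --pt "1 -0.9 0.67 0.6 0" --pt "1 -0.9 0.67 0.6 0" --pt "1 -0.9 0.67 0.6 0" --pt "1 0 0 0 1" --pt "1 0 0 0 1" --pt "1 0 0 0 1" --pt "1 0 0 0 1" --pt "1 0 0 0 1" --pt "1 0 0 0 1" --pt "1 0 0 0 0.7" --pt "1 0 0 0 0"

```text
time: 3.35
ee_pos: [0.5111, -0.0741, 0.1794]
eef_rot: [0.939, 0.344, 0.005, -0.001]
ft_force: [0.1, -0.7, 0.0]
width: 0.0003
```

```bash
python3 -c "
from h import *
go(.507,-.056,.074,42.6)"
```

```text
pos [ 0.5111 -0.0741  0.1794] yaw 40.2 units [ 0.25 -0.55  3.51] turn -0.47 w 0.0003001281607360948 F [ 0.1 -0.7  0. ] t 3.35
```

Emit:
carry_out --pt "1 0.12 -0.25 0.5 -0.25" --pt "1 0.12 -0.25 0.7 -0.2" --pt "1 0 0 0.7 0" --pt "1 0 0 0.7 0" --pt "1 0 0 0.3 0" --pt "1 0 0 0 0" --pt "1 0 0 0 0"

```text
time: 3.93
ee_pos: [0.5092, -0.0566, 0.0915]
eef_rot: [0.929, 0.37, 0.007, -0.001]
ft_force: [-0.2, -0.7, 0.5]
width: 0.0003
```

```bash
python3 -c "
from h import *
go(.507,-.056,.074,42.6)
cv2.imwrite('pics/s1.png',cv2.resize(camera('side')[120:290,150:350],None,fx=3,fy=3))"
```

```text
pos [ 0.5092 -0.0566  0.0915] yaw 43.4 units [-0.05 -0.07  0.58] turn 0.16 w 0.00034273107727151014 F [-0.2 -0.7  0.5] t 3.9333
```

View pics/s1.png

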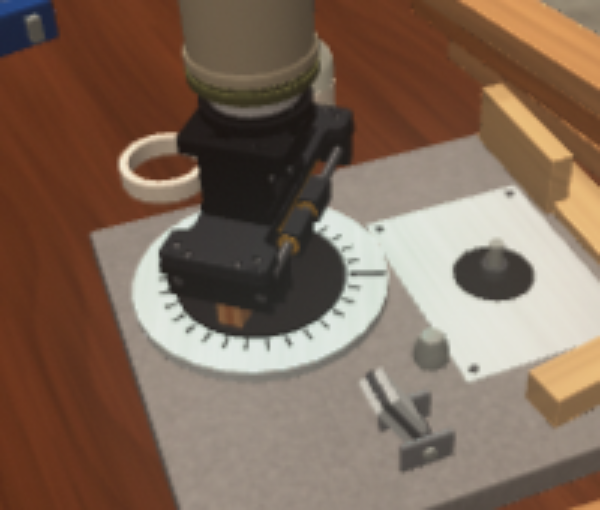

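```bash
python3 -c "
from h import *
s=read_state();M=R.from_quat(s['eef_rot']).as_matrix();p=s['ee_pos']
for q in ([0,0,.014],[.015,.01,.014],[.015,-.01,.014],[-.015,.01,.014],[-.015,-.01,.014],[0,0,-.056],[.095,.037,-.056],[.095,-.037,-.056],[-.095,.037,-.056],[-.095,-.037,-.056]):
  print(q,((w2px('side',p+M@np.array(q))-[150,120])*3).round())"
```

```text
[0, 0, 0.014] [272. 291.]
[0.015, 0.01, 0.014] [291. 281.]
[0.015, -0.01, 0.014] [267. 276.]
[-0.015, 0.01, 0.014] [278. 307.]
[-0.015, -0.01, 0.014] [253. 302.]
[0, 0, -0.056] [266. 221.]
[0.095, 0.037, -0.056] [353. 154.]
[0.095, -0.037, -0.056] [264. 139.]
[-0.095, 0.037, -0.056] [267. 323.]
[-0.095, -0.037, -0.056] [163. 301.]
```

Emit:
carry_out --pt "1 0 0 0.3 0" --pt "1 0 0 0.25 0" --pt "1 0 -0.1 0 0.1" --pt "1 0 -0.15 0 0" --pt "1 0 -0.15 0 0" --pt "1 0 0 0 0"

```text
time: 4.48
ee_pos: [0.5028, -0.0472, 0.0767]
eef_rot: [0.931, 0.365, 0.01, -0.0]
ft_force: [0.2, -0.3, -0.4]
width: 0.0005
```

```bash
python3 -c "
from h import *
go(.5225-.0368+.0132,.001-.0339-.0144,.074,42.6)"
```

```text
pos [ 0.5028 -0.0472  0.0767] yaw 42.9 units [-0.1  -0.08  0.09] turn 0.05 w 0.0005116690339764633 F [ 0.2 -0.3 -0.4] t 4.4833
```

Emit:
carry_out --pt "1 -0.1 -0.08 0.05 0" --pt "1 -0.06 -0.15 0 1" --pt "1 -0.06 -0.15 0 1" --pt "1 -0.06 -0.15 0 1" --pt "1 -0.06 -0.15 0 1" --pt "1 -0.06 -0.15 0 1" --pt "1 -0.06 -0.15 0 1" --pt "1 0 0 0 0"

```text
time: 5.15
ee_pos: [0.4779, -0.0317, 0.0769]
eef_rot: [0.995, 0.099, 0.015, -0.001]
ft_force: [0.4, -0.4, -0.5]
width: 0.0002
```

```bash
cat >> h.py <<'E'
def post(a): # target tool pose in contact behind post, for index angle a (deg)
    r=np.array([np.cos(np.radians(a+180)),np.sin(np.radians(a+180))]);t=np.array([r[1],-r[0]])
    return np.array([.5225,.001])+.05*r-.0195*t
E
python3 -c "
from h import *
s=read_state();M=R.from_quat(s['eef_rot']).as_matrix();y=np.degrees(np.arctan2(M[1,0],M[0,0]))
go(*post(y),.074,y)
try: dial('top',(.5214,.0005),fit=False);dial('side',(.5237,.0016),fit=False)
except Exception as e:print(e)
"
```

```text
pos [ 0.4779 -0.0317  0.0769] yaw 11.4 units [ 0.   -0.13  0.1 ] turn 0.0 w 0.0002197966993589399 F [ 0.4 -0.4 -0.5] t 5.15
top c [5.214e-01 5.000e-04] target -84.8 101 index -174.2 121 to go 89.44 t 5.2
side c [0.5237 0.0016] target 112.0 193 index 14.3 112 to go 97.71 t 5.25
```

Emit:
carry_out --pt "1 -0.06 -0.17 0.05 1" --pt "1 -0.06 -0.16 0.05 1" --pt "1 -0.06 -0.16 0 1" --pt "1 -0.06 -0.16 0 1" --pt "1 -0.06 -0.16 0 1" --pt "1 -0.06 -0.16 0 1" --pt "1 0 0 0 0" --pt "1 0 0 0 0"

```text
time: 5.92
ee_pos: [0.4678, -0.0076, 0.0742]
eef_rot: [0.987, -0.158, 0.015, -0.003]
ft_force: [-0.0, 0.4, 0.2]
width: 0.0006
```

```bash
python3 -c "
from h import *
s=read_state();M=R.from_quat(s['eef_rot']).as_matrix();y=np.degrees(np.arctan2(M[1,0],M[0,0]))
go(*post(y),.074,y)
im=camera('side');dial('side',(.5237,.0016),fit=False,img=im)
cv2.imwrite('pics/s2.png',cv2.resize(im[120:290,150:350],None,fx=3,fy=3))
dial('top',(.5214,.0005),fit=False)
"
```

```text
pos [ 0.4678 -0.0076  0.0742] yaw -18.2 units [-0.03 -0.19  0.01] turn 0.0 w 0.000632583701252803 F [-0.   0.4  0.2] t 5.9167
side c [0.5237 0.0016] target 124.7 188 index -13.4 102 to go 138.11 t 5.97
top c [5.214e-01 5.000e-04] target 140.0 94 index 170.5 52 to go -30.47 t 6.02
```

View pics/s2.png

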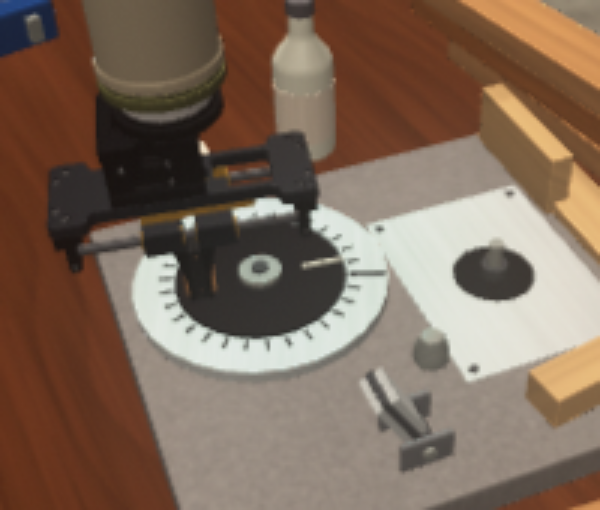

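The index now sits at about -13.4° against the line at -27.7°, so 14° remain. I'll go in smaller steps.

Emit:
carry_out --pt "1 -0.04 -0.12 0 0.7" --pt "1 -0.04 -0.12 0 0.7" --pt "1 -0.02 -0.1 0 0.4" --pt "1 0 0 0 0" --pt "1 0 0 0 0"

```text
time: 6.43
ee_pos: [0.4677, 0.0004, 0.0738]
eef_rot: [0.972, -0.233, 0.013, -0.004]
ft_force: [0.1, -0.3, -0.6]
width: 0.0003
```

```bash
python3 -c "
from h import *
s=read_state();M=R.from_quat(s['eef_rot']).as_matrix();y=np.degrees(np.arctan2(M[1,0],M[0,0]))
go(*post(y),.074,y)
dial('side',(.5237,.0016),fit=False)
"
```

```text
pos [4.677e-01 4.000e-04 7.380e-02] yaw -27.0 units [-0.05 -0.2  -0.01] turn 0.0 w 0.00033688485850860245 F [ 0.1 -0.3 -0.6] t 6.4333
side c [0.5237 0.0016] target 118.8 191 index -22.0 99 to go 140.72 t 6.48
```

Emit:
carry_out --pt "1 -0.02 -0.1 0 0.4" --pt "1 -0.02 -0.1 0 0.4" --pt "1 0 0 0 0" --pt "1 0 0 0 0"

```text
time: 6.82
ee_pos: [0.4688, 0.0049, 0.0736]
eef_rot: [0.964, -0.265, 0.012, -0.003]
ft_force: [-0.7, 0.1, 0.2]
width: 0.0003
```

```bash
python3 -c "
from h import *
s=read_state();M=R.from_quat(s['eef_rot']).as_matrix();y=np.degrees(np.arctan2(M[1,0],M[0,0]))
go(*post(y),.074,y)
dial('side',(.5237,.0016),fit=False)
"
```

```text
pos [0.4688 0.0049 0.0736] yaw -30.7 units [-0.06 -0.15 -0.01] turn 0.0 w 0.00027765337163036927 F [-0.7  0.1  0.2] t 6.8167
side c [0.5237 0.0016] target 115.4 192 index -27.0 101 to go 142.45 t 6.87
```

Emit:
carry_out --pt "1 0 0.3 0 0" --pt "1 0 0.5 0 0" --pt "1 0 0.2 -0.5 0" --pt "1 0 0 -1 0" --pt "1 0 0 -1 0" --pt "1 0 1 -0.7 -1" --pt "1 0 1 0 -1" --pt "1 0 1 0 -1" --pt "1 0 0.8 0 -1" --pt "1 0 0.6 0 -1" --pt "1 0 0 0 -1" --pt "1 0 0 0 0"

```text
time: 7.87
ee_pos: [0.3914, -0.163, 0.1691]
eef_rot: [1.0, 0.007, 0.013, -0.002]
ft_force: [0.2, 0.6, -0.1]
width: 0.0006
```

```bash
python3 -c "
from h import *
im=camera('side');dial('side',(.5237,.0016),img=im)
cv2.imwrite('pics/s3.png',cv2.resize(im[120:290,150:350],None,fx=3,fy=3))
dial('top',(.5214,.0005))
for c in('top','side'):
  for n,z in(('lever_tip',.099),('lever_pivot',.044)):
    for r in pinpoint(n,c)[:1]:print(c,n,round(r['conf'],2),px2w(c,r['xy'],z).round(4))
go(.46,-.19,.1,0)
"
```

```text
side c [0.5233 0.0036] target 123.5 153 index -28.8 109 to go 152.31 t 7.92
top c [0.5214 0.0006] target -27.9 75 index -27.4 158 to go -0.44 t 7.97
top lever_tip 0.71 [ 0.5244 -0.1897  0.099 ]
top lever_pivot 0.56 [ 0.5423 -0.2027  0.044 ]
side lever_tip 0.62 [ 0.5236 -0.1913  0.099 ]
side lever_pivot 0.69 [0.4921 0.0726 0.044 ]
pos [ 0.3927 -0.161   0.1695] yaw 0.6 units [2.17 0.99 2.37] turn 0.13 w 0.00042223575380790875 F [ 0.8 -0.2  0.6] t 8.1667
```

View pics/s3.png

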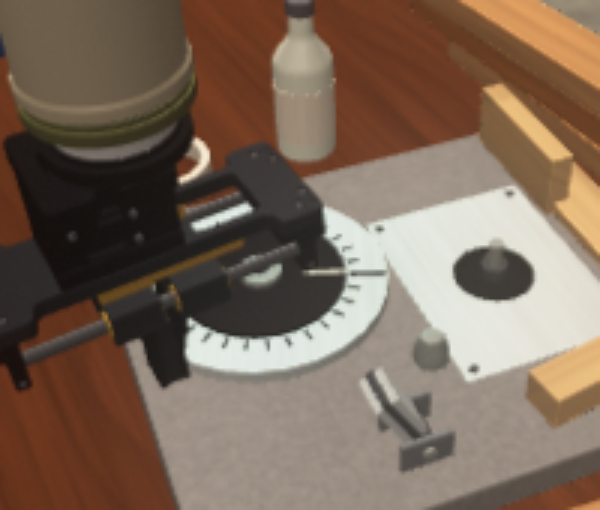

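The index is on the line, 0.4° off in the top view, and in the picture the white and black lines join at (345,272). Next, the lever.

Emit:
carry_out --pt "1 0.7 0.25 0 0.7" --pt "1 0.8 0.25 0.5 0.7" --pt "1 0.7 0.2 0.5 0" --pt "1 0.3 0.1 0.5 0" --pt "1 0 0 0.4 0" --pt "1 0 0 0 0" --pt "1 0 0 0 0"

```text
time: 8.75
ee_pos: [0.4505, -0.1753, 0.1211]
eef_rot: [0.999, -0.044, 0.005, -0.003]
ft_force: [0.3, -0.4, 0.5]
width: 0.0006
```

```bash
python3 -c "
from h import *
go(.482,-.190,.096,-6.5)
cv2.imwrite('pics/s4.png',cv2.resize(camera('side')[120:290,150:350],None,fx=3,fy=3))
"
```

```text
pos [ 0.4505 -0.1753  0.1211] yaw -5.0 units [1.08 0.4  0.84] turn 0.29 w 0.0005930173839804678 F [ 0.3 -0.4  0.5] t 8.75
```

View pics/s4.png

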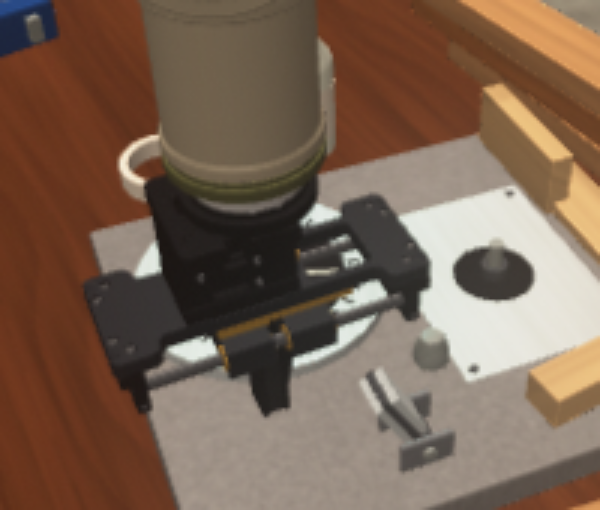

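The fingertips, at crop (268,405), are well short of the lever tip at (372,378). I'll lower to height while closing in.

Emit:
carry_out --pt "1 0.2 0.2 0.4 0.15" --pt "1 0.3 0.2 0.4 0.15" --pt "1 0.3 0.05 0.2 0" --pt "1 0 0 0 0" --pt "1 0 0 0 0"

```text
time: 9.22
ee_pos: [0.4759, -0.1883, 0.0951]
eef_rot: [0.998, -0.056, 0.009, -0.008]
ft_force: [0.0, 0.1, -0.1]
width: 0.0007
```

```bash
python3 -c "
from h import *
go(.482,-.190,.096,-6.5)
go(.548,-.198,.096,-6.5)
"
```

```text
pos [ 0.4759 -0.1883  0.0951] yaw -6.5 units [ 0.21  0.03 -0.03] turn 0.01 w 0.0006611826642900966 F [ 0.   0.1 -0.1] t 9.2167
pos [ 0.4759 -0.1883  0.0951] yaw -6.5 units [2.43 0.05 0.01] turn 0.01 w 0.0006611826642900966 F [ 0.   0.1 -0.1] t 9.2167
```

Emit:
carry_out --pt "1 0.2 0 0 0" --pt "1 0.2 0 0 0" --pt "1 0.2 0 0 0" --pt "1 0.2 0 0 0" --pt "1 0.2 0 0 0" --pt "1 0.2 0 0 0" --pt "1 0.2 0 0 0" --pt "1 0.2 0 0 0" --pt "1 0.2 0 0 0" --pt "1 0.2 0 0 0" --pt "1 0 0 0 0"

```text
time: 10.13
ee_pos: [0.5399, -0.194, 0.0997]
eef_rot: [0.998, -0.056, 0.008, -0.01]
ft_force: [-1.0, 0.8, 0.7]
width: 0.0005
```

```bash
python3 -c "
from h import *
go(.548,-.198,.096,-6.5)
cv2.imwrite('pics/s5.png',cv2.resize(camera('side')[150:310,200:400],None,fx=3,fy=3))
"
```

```text
pos [ 0.5399 -0.194   0.0997] yaw -6.4 units [0.28 0.1  0.12] turn 0.02 w 0.0005000851727482438 F [-1.   0.8  0.7] t 10.1333
```

View pics/s5.png

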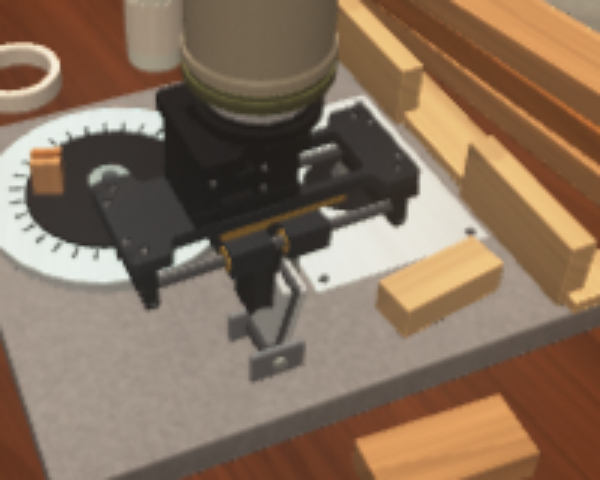

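The lever is past upright, with its tip at crop (293,270). I'll keep pushing slowly until the force rises at the stop.

Emit:
carry_out --pt "1 0.12 0 0.05 0" --pt "1 0.12 0 0.05 0" --pt "1 0.12 0 0 0" --pt "1 0.12 0 0 0"

```text
time: 10.52
ee_pos: [0.5514, -0.1957, 0.096]
eef_rot: [0.998, -0.056, 0.005, -0.011]
ft_force: [-28.6, 6.2, 24.9]
width: 0.0005
```

The 29 N reading means the lever is at its stop. I'll retreat and check.

Emit:
carry_out --pt "1 -0.4 0 0 0" --pt "1 -0.6 0 0 0" --pt "1 -0.8 0 -0.5 0" --pt "1 -0.8 0 -1 0" --pt "1 -0.8 0.3 -1 0" --pt "1 -0.8 0.5 -0.7 0" --pt "1 -0.8 0.5 0 0" --pt "1 0 0 0 0" --pt "1 0 0 0 0"

```text
time: 11.27
ee_pos: [0.4142, -0.2099, 0.1836]
eef_rot: [0.998, -0.055, 0.007, -0.016]
ft_force: [0.7, 1.3, -0.5]
width: 0.0005
```

```bash
python3 -c "
from h import *
dial('top',(.5214,.0005))
for c in('top','side'):
  im=camera(c)
  for r in pinpoint('lever_tip',c)[:1]:print(c,round(r['conf'],2),px2w(c,r['xy'],.099).round(4))
print(read_state()['ft_force'],read_state()['ee_pos'])
cv2.imwrite('pics/s6.png',cv2.resize(im[120:320,150:400],None,fx=3,fy=3))
"
```

```text
top c [0.5214 0.0006] target -27.9 75 index -27.4 158 to go -0.44 t 11.32
top 0.59 [ 0.5821 -0.196   0.099 ]
[-0.5508056  -0.4735716  -0.15260178] [ 0.41340062 -0.21081195  0.18255533]
```

View pics/s6.png

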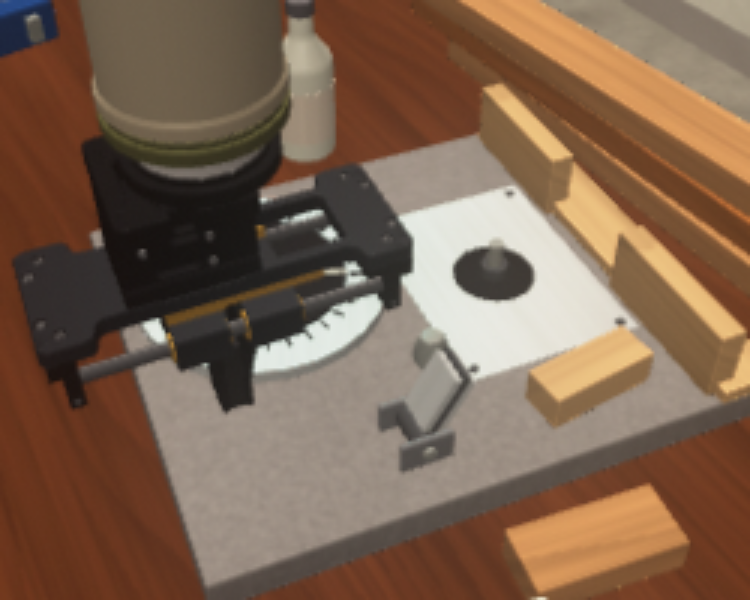

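The lever leans fully away: its tip moved about 59 mm of a possible 60 mm. The dial has not moved, and the arm is clear.

```bash
python3 -c "
from bench import *
print(close_job())"
```

```text
the job is handed in; nothing more can be done
None
```

The dial is set on the long scale line, the lock lever is over at its stop, and the job is handed in. No verdict is reported back.

- **Dial:** I pushed the post about 70° clockwise with the closed fingertips. The last top-view check, after the lever push, put the index 0.4° (about 0.6 mm) off the long line. The limit is 4 mm, or 3.2°.
- **Lever:** I pushed it over until the wrist force rose to about 29 N sideways and 25 N vertically at the stop. From the top camera its tip had moved about 59 mm of the 60 mm swing. The side camera's network did not find the tip in that last look.
- **Other things:** In the last picture the collet, push block and glue bottle look unmoved and the arm was clear of everything. I judged this by eye, and that picture did not show the mug, screwdriver and tape.
- **Disagreement:** With the arm in view, the side camera's automatic search for the target line gave wrong angles. I ignored those and used the line angle measured at the start, about -27.8°, on which both cameras agreed.

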